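Hold up a sample for its stock photo

TASK

For the stock photo, take the larger board from the rack, stand it on its long edge in front of the carton face that looks at the camera, centred and square to it, leaning back on the carton by 15 to 20 degrees, and let go. Then lift the steel sample pan by its handle and give it a quarter turn, so that the handle moves from the camera's side to the robot's side, square to the camera's view, the wooden ball staying in the middle of the pan all the while. Finish still holding the pan level and steady in front of the camera, the ball centred on the lens and at its height; leave the other things as they are.

Things in the scene. Friction and masses are not known exactly. Their poses are not given: they have to be found in the camera images.
- table: dark wooden bench top, at z = 0
- carton: heavy sealed brown carton that does not move, 150 mm (its x) x 110 mm (its y) x 100 mm tall, on the left of the photo corner; origin at the centre of its underside. Its front face, 55 mm from the origin on its -y side, looks at the camera
- rack: fixed wire rack, on the right: base plate 6 mm thick, 150 mm (its x) x 110 mm (its y), origin at the centre of its underside, with two slots along its x (at its y = -33 and +33 mm), each 14 mm wide between wire hoops 78 mm tall and 125 mm long. The board stands in either slot
- board: grey backing board, 200 mm wide (its x), 10 mm thick (its y), 170 mm tall (its z), 0.24 kg; the larger of the two panels standing upright on edge in the rack, its foot 6 mm above the bench. Origin at the centre of its lower edge. Both faces are alike
- camera: small black camera on a three-legged mini tripod, fixed to the bench, to the right of the pan, 130 mm tall; origin on the bench under it. It looks along its +y, towards the middle of the carton's front face, to within a few degrees
- lens (a point): front of the camera's lens, 105 mm above the bench; axes as the camera's: y is the way it looks, x to the right of its picture, away from the robot's base, z up
- pan: shallow dished steel sample pan, 130 mm across, rim 16 mm high, 0.15 kg, one straight handle; stands level on the bench between camera and carton, handle towards the camera. Origin at the centre of its underside; z up, handle along its -y. The dish floor at the centre is 4 mm above the origin, flat over the middle 20 mm, then rising gently to the rim; flat foot 68 mm across
- handle (a point): middle of the pan's black handle, 110 mm from the pan's centre, 30 mm above its underside. The handle is a level straight bar 18 mm wide, 15 mm thick, reaching from 75 to 160 mm from the pan's centre, its underside 22 mm above the bench; grip it across its width from above, with 30 N or more so that the pan does not sag
- ball: plain wooden (cedar) ball, 40 mm across, 22 g, loose in the middle of the pan; it rolls if the pan is tilted or jerked (its origin rolls with it: use the ball's centre)
- ball_center (a point): centre of the wooden ball; with the ball at rest in the middle it is 24 mm above the pan's origin
- pad: cork pad, 140 x 10 x 125 mm, standing in the rack's other slot; a bystander, clearly smaller than the board. Origin at the centre of its underside
- bottle_a: white bottle with green cap, 56 mm across, 125 mm tall, standing behind the carton; bystander. Origin at the centre of its underside
- bottle_b: white bottle with green cap, 54 mm across, 130 mm tall, standing on the far side of the pan; bystander. Origin at the centre of its underside
- jar_c: white jar with white lid, 68 mm across, 85 mm tall, standing on the near side of where the board goes; bystander. Origin at the centre of its underside
- tape: roll of brown packing tape lying flat, 96 mm across, 48 mm tall, on the near side of the pan; bystander. Origin at the centre of its underside
- can: plain metal can, 64 mm across, 115 mm tall, beyond the rack; bystander. Origin at the centre of its underside
- jar_d: white jar with black lid, 60 mm across, 75 mm tall, near the robot, to the right; bystander. Origin at the centre of its underside
- small_box: small sealed carton, 110 x 80 x 55 mm, far left; bystander. Origin at the centre of its underside
Mind the look-alikes: they are no part of the job. What is shaped like the pan but red is not meant.

How it is judged (in metres and radians):
On the way, in this order (a step that is already met when the one before it is completed fails the run):
1. the board leans against the carton's front, foot on the bench, let go (angle between board's own z axis and vertical between 0.12 and 0.6 rad and angle between the x axis of board and the x axis of carton, either way round below 0.17 rad and x of board in the frame of carton between -0.04 and 0.04 m and y of board in the frame of carton between -0.15 and -0.055 m and contact force between board and carton above 0.05 N and contact force between board and table above 0.2 N and height (world z) of board below 0.02 m and contact force between board and the arm below 0.05 N and contact force between board and the fingers below 0.05 N and linear speed of board below 0.03 m/s), for 0.3 s.
2. the pan is lifted clear of the bench, the ball in its middle (height (world z) of pan above 0.03 m and contact force between pan and table below 0.05 N and horizontal distance between ball_center and pan below 0.03 m and contact force between pan and the fingers above 1 N), for 0.2 s.
At the end, for the whole second after the job is handed in: Let go, the board leans 7-34 deg on the carton's front, within 40 mm of its middle, square within 10 deg. Pan held still by its handle alone (70 mm of mid-handle), level within 5 deg, handle robot-side, square within 10 deg; ball within 18 mm of mid-pan, 30 mm of lens axis, 100-350 mm off lens (all of step 1 and x of ball_center in the frame of lens between -0.03 and 0.03 m and z of ball_center in the frame of lens between -0.03 and 0.03 m and y of ball_center in the frame of lens between 0.1 and 0.35 m and angle between the y axis of pan and the x axis of lens, either way round below 0.175 rad and x of handle in the frame of lens below -0.06 m and angle between pan's own z axis and vertical below 0.09 rad and horizontal distance between ball_center and pan below 0.018 m and distance between ball_center and pan below 0.04 m and contact force between pan and the fingers above 1 N and distance between the grasp point and handle below 0.07 m and contact force between ball and pan above 0.05 N and linear speed of pan below 0.02 m/s and angular speed of pan below 0.1 rad/s and contact force between pan and table below 0.05 N and contact force between pan and board below 0.05 N and contact force between pan and carton below 0.05 N and contact force between pan and camera below 0.05 N and contact force between pan and tape below 0.05 N and contact force between pan and bottle_a below 0.05 N and contact force between pan and bottle_b below 0.05 N and contact force between pan and jar_c below 0.05 N and contact force between pan and small_box below 0.05 N and contact force between pan and can below 0.05 N and contact force between pan and jar_d below 0.05 N); the arm keeps its last pose, push and grip.
It fails at once if the ball leaves the middle of the pan (more than 30 mm from its centre) (horizontal distance between ball_center and pan above 0.03 m).
It fails at once if the pan is tipped by more than 15 degrees (angle between pan's own z axis and vertical above 0.26 rad).
It fails at once if a bystander is pushed more than 30 mm or knocked over (distance of any of pad, bottle_a, bottle_b, jar_c, tape, can, jar_d, small_box from where it was at the start of the episode above 0.03 m or angle between any of pad, bottle_a, bottle_b, jar_c, tape, can, jar_d, small_box's own z axis and vertical above 0.5 rad).
It also fails if it takes over 67 s, if anything falls off the work surface, if the arm or the gripper's body presses on something with over 40 N, if the wrist force passes 120 N, or if a joint passes its speed limit or range.

ROBOT

A 6-joint arm with a two-finger parallel gripper is mounted at the origin on the work surface. World frame = base frame: x ahead of the robot, y to its left, z up, the work surface at z = 0. Lengths are in m, angles in degrees, forces in N, time in s.
With the tool pointing down it reaches from about 0.375 to 0.9 m from the base axis. Payload 3.1 kg.
Tool frame: the origin (TCP) lies on the centre line of the jaws, within the pads' length; the fingertips stand 8 mm ahead of it and the grasp point (between the pads) lies 11 mm behind it; z points along the fingers, y is the line along which they close (so a half turn about z gives the same grasp; the last joint's range is limited). The gripper opens to 87 mm and grips with 3 to 60 N. Pads are 19 mm wide; open, the fingers measure 117 mm over their backs; the gripper's body (75 mm by 190 mm) begins 51 mm behind the grasp point.
Start: joints at [-85.056, 30.224, 82.088, -0, 67.689, -10.227], TCP at [0.164, -0.603, 0.231] pointing down, gripper open.
Joint ranges: [-176.69, 176.69], [-43.24, 126.21], [12.49, 139.97], [-82, 262], [0, 151.66], [-163.58, 163.58]. Speed limits (degrees/s): [159.86, 159.86, 180, 180, 180, 180].

INTERFACE

Orientations are given as a 3x3 rotation matrix whose columns are the frame's x, y, z axes.
In Python, from rig import * gives the robot as it stands.
- The arm moves only by the tool step_arm, never from a script. Its argument "targets" is a list of rows, each a list of 5 numbers: the opening, from -1 (shut) to 1 (fully open), then the shift along the world's x, y, z normalised to -1 to 1, where 1 is 0.25 m, then the turn about the world's z normalised to -1 to 1, where 1 is 180 degrees. In form: [[fingers, x, y, z, turn], ...]. A call has 1 to 20 rows; each row is the pose to reach, as a shift and turn from the pose commanded when the call began, turning the shorter way round; what a row does not reach only later rows make up. A row lasts 1/10 s, in which the tool goes at most 50 mm and 8.59 degrees, less where a joint would pass 70% of its speed; a pose out of reach is approached as far as the arm can. A call with a number of a shift or a turn outside -1 to 1 is refused whole. A call with a gripper value outside its range is refused whole. The fingers move at their own pace and stop on an object; the grip force is fixed at half the most. Time passes only in rows, so rows that repeat a pose let the fingers close. It gives the time, the measured TCP pose, the force, the opening and the grip force at its end, in the units of the state.
- read_state(): the state, without advancing time (a new reading comes with each control period).
- capture(name): name is "scene" or "top" or "wrist"; returns a dict with "color" (420x560x3 uint8, red, green, blue), "mtx" (3x3 intrinsics, pixels), "pose" (4x4, takes a point from camera to world coordinates). Camera axes: x right, y down, z forward; pixel columns grow to the right and rows downward; lengths in m; the calibration is good to about 2 mm. A picture is of the moment at which its call begins. There is no depth.
- hand_in(): hands the job in; it is judged then, once.
The state is a dict: "time_s": time; "joint_positions": joint angles; "qvel": joint speeds; "tau": joint torques, N m; "position": TCP position; "tcp_rot": TCP orientation; "force": force on the tool from outside, world axes, zero at the start; "moment": the same for the moment, N m; "opening": opening from 0.0 (shut) to 1.0 (fully open); "grasp_force": force on a finger pad.
Only numpy, scipy, OpenCV 4.12 (cv2) and the standard library are available. Lean on these libraries where they do the work, as an engineer would, in place of code of your own. Each camera call takes 0.05 s, during which the arm holds its last target. There are 200 camera calls.

## Working session

There is one attempt and no reset: what is moved stays moved. The work goes in short steps, Python scripts to look and compute and a tool call to move; the robot and the scene stay as the last step left them, time stands still between calls to the robot, and variables do not carry over. Pictures are saved under pics/ and viewed, at most 10 in all, crops included, and the job is handed in when it is done.

Besides the shell and the picture viewer there is one more tool, called as name(argument=value, ...), one argument or row to a line, values as JSON. step_arm: Moves the arm, as the interface text tells. Scaled input: -1 to 1 covers 0.25 m each way for a shift and 180 degrees each way for a turn. Its arguments: {"type":"object","properties":{"targets":{"type":"array","items":{"type":"array","items":{"type":"number"}}}},"required":["targets"]}

```bash
mkdir -p pics; ls
python3 - <<'E'
from rig import *
import cv2,numpy as np,pickle
d={}
for n in ["scene","top"]:
    c=capture(n); d[n]=c; cv2.imwrite(f"pics/{n}0.png",cv2.cvtColor(c["color"],cv2.COLOR_RGB2BGR)); print(n,np.round(c["mtx"],1).tolist(),np.round(c["pose"],3).tolist())
pickle.dump(d,open("d0.pkl","wb"))
s=read_state(); print({k:np.round(v,3).tolist() for k,v in s.items()})
E
```

```text
pics
scene [[457.7, 0.0, 284.9], [0.0, 457.7, 205.9], [0.0, 0.0, 1.0]] [[-0.784, 0.419, -0.458, 1.062], [0.621, 0.521, -0.586, 0.717], [-0.007, -0.744, -0.668, 0.878], [0.0, 0.0, 0.0, 1.0]]
top [[480.1, 0.0, 281.9], [0.0, 480.1, 212.6], [0.0, 0.0, 1.0]] [[-0.081, -0.973, 0.218, 0.242], [-0.997, 0.079, -0.017, 0.048], [-0.001, -0.218, -0.976, 1.418], [0.0, 0.0, 0.0, 1.0]]
{'time_s': 0.1, 'joint_positions': [-85.056, 30.274, 82.147, 0.0, 67.69, -10.225], 'qvel': [-0.12, -0.204, -0.136, -0.055, 0.0, -0.083], 'tau': [-0.0, -44.099, -17.715, 0.064, 0.053, -0.0], 'position': [0.164, -0.603, 0.23], 'tcp_rot': [[0.965, 0.262, -0.0], [0.262, -0.965, 0.002], [0.0, -0.002, -1.0]], 'force': [-0.098, -0.109, -0.418], 'moment': [-0.018, 0.005, -0.007], 'grasp_force': 0.0, 'opening': 1.002}
```

View pics/scene0.png

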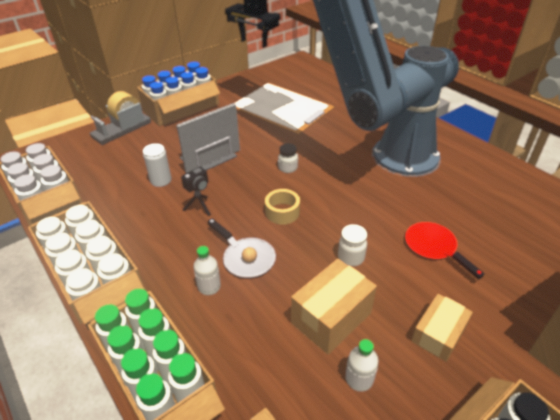

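View pics/top0.png

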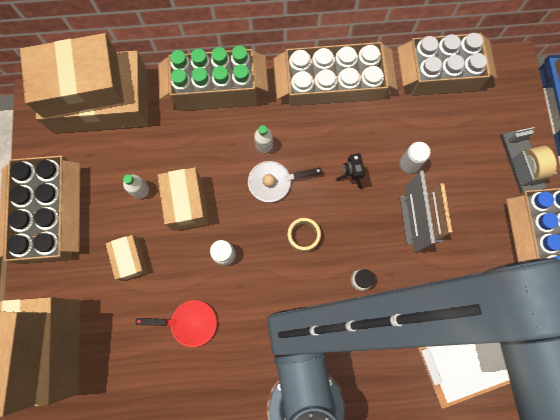

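The scene view shows the steel pan with the ball at (249,257), its handle at (222,234), the camera at (196,188), the rack at (210,140) and the carton at (334,303). In the top view they are at pan (269,181), camera (352,168), rack (425,212) and carton (183,197).

Possible mix-ups in the top view:
- **Pan:** steel pan (269,181) or red pan (193,323). I choose the steel one.
- **Board:** grey panel (420,210) or brown cork panel (447,212). I choose the grey, larger one.
- **Carton:** (183,197) or the small box (126,257). I choose the larger one.

I'll check these in one close crop.

Run:
```python
import cv2,numpy as np
t=cv2.imread("pics/top0.png");s=cv2.imread("pics/scene0.png")
a=cv2.resize(t[150:270,390:470],None,fx=5,fy=5,interpolation=cv2.INTER_CUBIC)
b=cv2.resize(s[95:185,165:255],None,fx=4.4,fy=4.4,interpolation=cv2.INTER_CUBIC)
o=np.zeros((600,800,3),np.uint8);o[:a.shape[0],:400]=a;o[:396,402:798]=b
cv2.imwrite("pics/rack.png",o)
a=cv2.resize(t[130:270,140:370],None,fx=3.45,fy=3.45,interpolation=cv2.INTER_CUBIC)
cv2.imwrite("pics/mid.png",a)
```

```text
(no output)
```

View pics/rack.png

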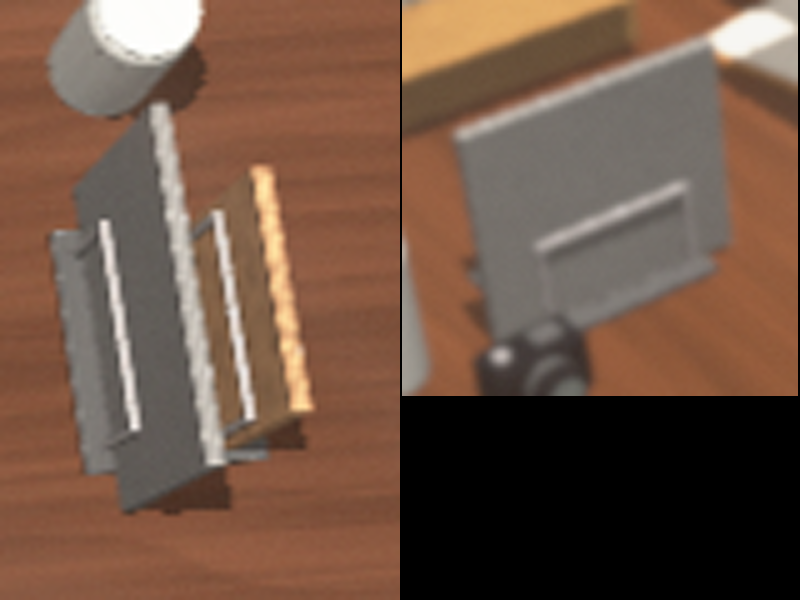

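View pics/mid.png

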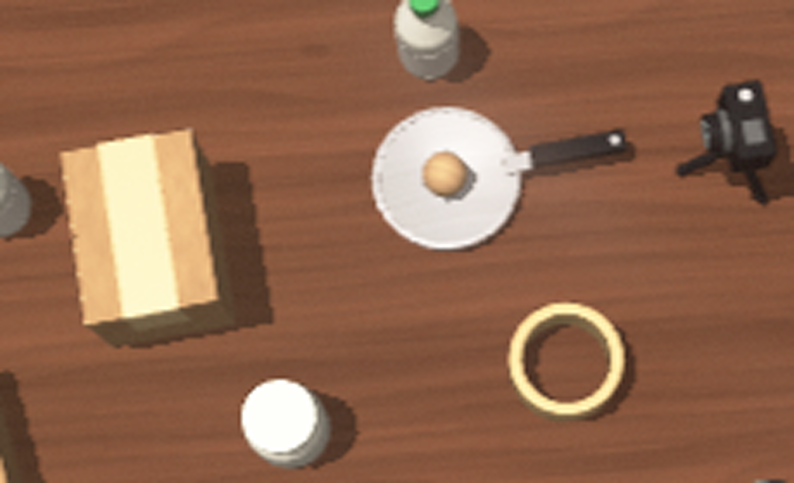

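The grey board is the larger panel: its top edge runs from about top-view px (421.6,171) to (433,242), and the cork pad is the brown one. In the second crop, the steel pan with ball is at px (269,181), the handle end at (320,171) and the lens at (345,168).

```bash
cat > h.py <<'E'
import cv2,numpy as np
def ray(c,px,z):
    px=np.atleast_2d(np.asarray(px,float)); d=np.c_[px,np.ones(len(px))]@np.linalg.inv(c["mtx"]).T@c["pose"][:3,:3].T
    o=c["pose"][:3,3]; return o+d*((z-o[2])/d[:,2])[:,None]
def tri(c1,p1,c2,p2):
    A=[];b=[]
    for c,p in((c1,p1),(c2,p2)):
        d=c["pose"][:3,:3]@np.linalg.inv(c["mtx"])@np.array([*p,1.]);d/=np.linalg.norm(d)
        P=np.eye(3)-np.outer(d,d);A.append(P);b.append(P@c["pose"][:3,3])
    return np.linalg.lstsq(np.vstack(A),np.hstack(b),rcond=None)[0]
def proj(c,p):
    q=(np.atleast_2d(p)-c["pose"][:3,3])@c["pose"][:3,:3]@c["mtx"].T; return q[:,:2]/q[:,2:]
def blob(m,roi):
    x0,x1,y0,y1=roi; k=np.zeros_like(m,np.uint8);k[y0:y1,x0:x1]=m[y0:y1,x0:x1]
    n,l,s,ce=cv2.connectedComponentsWithStats(k.astype(np.uint8)); i=1+np.argmax(s[1:,4])
    v,u=np.nonzero(l==i); return np.c_[u,v].astype(np.float32)
E
python3 - <<'E'
from h import *; import pickle
np.set_printoptions(precision=4,suppress=True)
d=pickle.load(open("d0.pkl","rb"))
t=d["top"];im=t["color"].astype(int);r,g,b=im[...,0],im[...,1],im[...,2]
def rect(name,m,roi,z):
    p=ray(t,blob(m,roi),z)[:,:2].astype(np.float32); q=cv2.minAreaRect(p*1000); bx=cv2.boxPoints(q); print(name,len(p),q); return bx
# board top edge: bright grey
m=(abs(r-b)<30)&(r>125); rect("board",m,(415,440,165,250),.176)
m=(r>150)&(g>110)&(r-b>20); bx=rect("carton",m,(150,210,160,235),.1); print(bx)
# pan
m=(r>140)&(abs(r-b)<45); pts=blob(m,(240,298,150,212)); h=cv2.convexHull(pts)
e=cv2.fitEllipse(h); print("pan ell px",e, ray(t,[e[0]],.016))
m=(r-b>45)&(r>130); pts=blob(m,(258,280,168,195)); c,R=cv2.minEnclosingCircle(pts); print("ball",c,R,ray(t,[c],.024),len(pts))
s=d["scene"];si=s["color"].astype(int);m=(si[...,0]-si[...,2]>45)&(si[...,0]>150); pts=blob(m,(238,260,243,268)); c2,R=cv2.minEnclosingCircle(pts); print("ball s",c2,R,tri(t,c,s,c2))
m=(r<70)&(g<70)&(b<70); pts=blob(m,(290,322,160,182)); v=cv2.minAreaRect(ray(t,pts,.03)[:,:2].astype(np.float32)*1000); print("handle",len(pts),v,cv2.boxPoints(v))
m=(r<75)&(g<75)&(b<75); pts=blob(m,(335,370,150,190)); print("cam",len(pts),pts.mean(0),ray(t,[[346.4,168.6],[356,160]],.105))
print("jar", ray(t,[[221,248]],.085),"bottle",ray(t,[[263,130]],.13),"tape",ray(t,[[304.5,234.5]],.048))
E
```

```text
board 298 ((507.385986328125, -359.8684997558594), (197.71099853515625, 11.764382362365723), 0.7688723206520081)
carton 2028 ((611.8798217773438, 309.8030700683594), (153.38528442382812, 111.35481262207031), 6.311750888824463)
[[529.5309 356.7115]
 [541.7731 246.0317]
 [694.2287 262.8946]
 [681.9865 373.5744]]
pan ell px ((269.6918029785156, 180.9827117919922), (40.382137298583984, 45.425262451171875), 80.16676330566406) [[0.6563 0.052  0.016 ]]
ball (268.20001220703125, 179.8000030517578) 6.203312397003174 [[0.658  0.0562 0.024 ]] 122
ball s (249.0, 254.0) 7.615873336791992 [0.6586 0.0553 0.0253]
handle 81 ((669.517578125, -76.36973571777344), (20.157718658447266, 55.81743240356445), 5.163639545440674) [[ 656.9678  -49.4814]
 [ 661.9914 -105.0723]
 [ 682.0673 -103.2581]
 [ 677.0438  -47.6672]]
cam 396 [354.1642 170.5202] [[ 0.6489 -0.1698  0.105 ]
 [ 0.6723 -0.2001  0.105 ]]
jar [[0.4525 0.2024 0.085 ]] bottle [[0.7753 0.0593 0.13  ]] tape [[ 0.478  -0.0363  0.048 ]]
```

step_arm(
  targets=[
    [0, 0.96, 0.68, 0.08, -0.08],
    [0, 0.96, 0.68, 0.08, -0.08],
    [0, 0.96, 0.68, 0.08, -0.08],
    [0, 0.96, 0.68, 0.08, -0.08],
    [0, 0.96, 0.68, 0.08, -0.08],
    [0, 0.96, 0.68, 0.08, -0.08],
    [0, 0.96, 0.68, 0.08, -0.08],
  ],
)

```text
time_s: 0.8
position: [0.4077, -0.4291, 0.2506]
tcp_rot: [[1.0, 0.02, 0.002], [0.02, -1.0, 0.002], [0.002, -0.002, -1.0]]
force: [-0.1, 0.3, 0.9]
opening: 0.52
grasp_force: 0.0
```

Run:
```python
from rig import *; import pickle,cv2,numpy as np
c=capture("wrist"); pickle.dump(c,open("w1.pkl","wb")); cv2.imwrite("pics/w1.png",c["color"][...,::-1])
s=read_state(); print(s["time_s"],s["position"],s["tcp_rot"],np.round(c["pose"],3).tolist(),c["mtx"][0,0])
```

```text
0.85 [ 0.40560641 -0.4309344   0.25038491] [[ 9.99824466e-01  1.87345897e-02 -2.30027731e-04]
 [ 1.87347035e-02 -9.99824364e-01  5.02797860e-04]
 [-2.20567619e-04 -5.07019103e-04 -9.99999847e-01]] [[0.021, -0.961, -0.276, 0.483], [-1.0, -0.02, -0.005, -0.428], [-0.001, 0.276, -0.961, 0.406], [0.0, 0.0, 0.0, 1.0]] 341.75839525605966
```

View pics/w1.png

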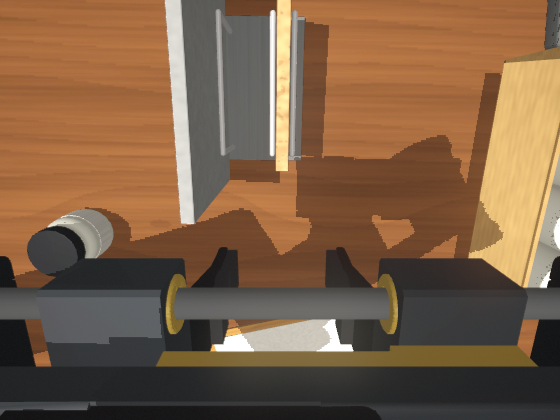

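The wrist view shows the board's light top edge from about (176,0) to its near end at (188,221), with the brown pad to its right at (283,85). The fingers are clear of both.

Run:
```python
from h import *; import pickle
c=pickle.load(open("w1.pkl","rb")); im=c["color"].astype(int); r,b=im[...,0],im[...,2]
m=(abs(r-b)<30)&(r>140); p=blob(m,(150,215,0,230)); print(len(p))
w=ray(c,p,.176)[:,:2].astype(np.float32)*1000; q=cv2.minAreaRect(w); print(q,cv2.boxPoints(q))
```

```text
3342
((477.72454833984375, -362.9281921386719), (138.90928649902344, 9.61945629119873), 0.44765251874923706) [[ 408.23447 -358.66125]
 [ 408.3096  -368.2804 ]
 [ 547.2146  -367.19513]
 [ 547.1395  -357.576  ]]
```

step_arm(
  targets=[
    [0, 0.2, 0.14, 0, -0.003],
    [0, 0.32, 0.22, 0, -0.003],
    [0, 0.416, 0.281, 0, -0.003],
    [0, 0.416, 0.281, 0, -0.003],
    [0, 0.416, 0.281, -0.15, -0.003],
    [0, 0.416, 0.281, -0.28, -0.003],
    [0, 0.416, 0.281, -0.36, -0.003],
    [0, 0.416, 0.281, -0.396, -0.003],
    [0, 0.416, 0.281, -0.396, -0.003],
    [-0.9, 0.416, 0.281, -0.396, -0.003],
    [-0.9, 0.416, 0.281, -0.396, -0.003],
    [-0.9, 0.416, 0.281, -0.396, -0.003],
    [-0.9, 0.416, 0.281, -0.396, -0.003],
    [-0.9, 0.416, 0.281, -0.396, -0.003],
  ],
)

```text
time_s: 2.25
position: [0.5078, -0.363, 0.1521]
tcp_rot: [[1.0, 0.004, 0.001], [0.004, -1.0, -0.001], [0.001, 0.001, -1.0]]
force: [0.0, -0.6, -0.5]
opening: 0.132
grasp_force: 0.0
```

step_arm(
  targets=[
    [-1, 0, 0, 0, 0],
    [-1, 0, 0, 0, 0],
    [-1, 0, 0, 0, 0],
    [-1, 0, 0, 0.04, 0],
    [-1, 0, 0, 0.12, 0],
    [-1, 0, 0, 0.24, 0],
    [-1, 0, 0, 0.36, 0],
    [-1, 0, 0, 0.48, 0],
    [-1, 0, 0, 0.58, 0],
    [-1, 0, 0, 0.6, 0],
    [-1, 0, 0, 0.6, 0],
  ],
)

```text
time_s: 3.35
position: [0.5076, -0.3631, 0.3019]
tcp_rot: [[1.0, 0.004, 0.001], [0.004, -1.0, -0.001], [0.001, 0.001, -1.0]]
force: [-0.1, 0.3, -3.8]
opening: 0.111
grasp_force: 30.0
```

step_arm(
  targets=[
    [-1, 0, 0.06, 0, 0],
    [-1, 0, 0.18, 0, 0],
    [-1, 0, 0.34, 0, 0],
    [-1, 0, 0.5, 0, 0],
    [-1, 0, 0.68, 0, 0],
    [-1, 0, 0.84, 0, 0],
    [-1, 0, 1.0, 0, 0],
  ],
)

```text
time_s: 4.05
position: [0.5056, -0.1097, 0.2995]
tcp_rot: [[1.0, 0.004, -0.004], [0.004, -1.0, 0.003], [-0.004, -0.003, -1.0]]
force: [1.4, -0.4, -3.1]
opening: 0.117
grasp_force: 30.0
```

step_arm(
  targets=[
    [-1, 0, 0.16, 0, 0.005],
    [-1, 0.02, 0.32, 0, 0.01],
    [-1, 0.05, 0.48, 0, 0.015],
    [-1, 0.1, 0.64, 0, 0.02],
    [-1, 0.15, 0.8, 0, 0.028],
    [-1, 0.2, 0.92, 0, 0.034],
    [-1, 0.24, 1.0, 0, 0.034],
  ],
)

```text
time_s: 4.75
position: [0.5657, 0.1404, 0.2992]
tcp_rot: [[0.994, 0.114, -0.005], [0.114, -0.994, 0.001], [-0.005, -0.001, -1.0]]
force: [0.2, -0.3, -2.8]
opening: 0.115
grasp_force: 30.0
```

step_arm(
  targets=[
    [-1, 0.06, 0.1, 0, 0],
    [-1, 0.12, 0.2, 0, 0],
    [-1, 0.18, 0.28, 0, 0],
    [-1, 0.216, 0.326, 0, 0],
    [-1, 0.216, 0.326, 0, 0],
    [-1, 0.216, 0.326, 0, 0],
  ],
)

```text
time_s: 5.35
position: [0.6197, 0.2186, 0.2994]
tcp_rot: [[0.994, 0.112, -0.005], [0.112, -0.994, -0.001], [-0.005, 0.001, -1.0]]
force: [-0.2, -0.1, -1.9]
opening: 0.117
grasp_force: 30.0
```

Run:
```python
from rig import *; import pickle,cv2,numpy as np
d={n:capture(n) for n in("top","wrist","scene")}; pickle.dump(d,open("d2.pkl","wb"))
o=np.zeros((520,700,3),np.uint8); t=d["top"]["color"][120:280,140:380]; w=d["wrist"]["color"]
o=np.vstack([cv2.resize(t,(480,320)),cv2.resize(w,(480,280))[:280]])[:600]
o=np.hstack([o[:320],cv2.resize(w,(320,320))]); cv2.imwrite("pics/p2.png",o[...,::-1])
s=read_state(); print(s["time_s"],s["position"],s["tcp_rot"],s["grasp_force"])
```

```text
5.5 [0.62050795 0.21780909 0.30093292] [[ 9.93936349e-01  1.09937826e-01 -2.05145132e-03]
 [ 1.09936833e-01 -9.93938400e-01 -5.91239277e-04]
 [-2.10401581e-03  3.62124147e-04 -9.99997721e-01]] 29.980306627694517
```

View pics/p2.png

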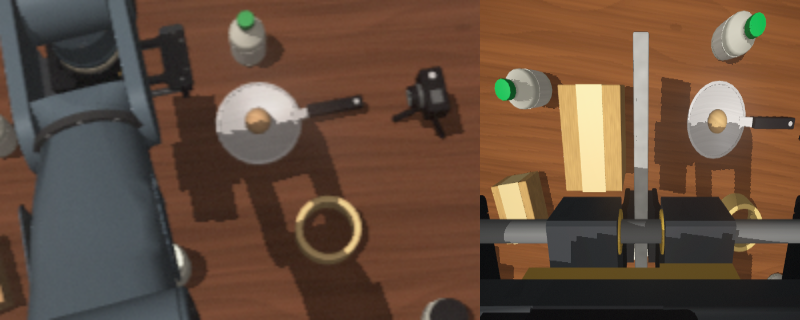

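The right half (wrist view) shows the held board's top edge parallel to the carton at about (592,140) and in front of it. The pan is beyond, at (716,121). I'll measure the gap from this same picture.

Run:
```python
from h import *; import pickle
c=pickle.load(open("d2.pkl","rb"))["wrist"]; im=c["color"].astype(int); r,g,b=im[...,0],im[...,1],im[...,2]
m=(r>150)&(g>110)&(r-b>20); 
m=cv2.morphologyEx(m.astype(np.uint8),cv2.MORPH_OPEN,np.ones((5,5)))
p=blob(m,(120,262,90,260)); w=ray(c,p,.1)[:,:2].astype(np.float32)*1000; q=cv2.minAreaRect(w); print("carton",len(p),q,cv2.boxPoints(q).tolist())
print(p.min(0),p.max(0))
m=(abs(r-b)<25)&(r>100); p=blob(m,(262,300,20,240)); w=ray(c,p,.325)[:,:2].astype(np.float32)*1000; q=cv2.minAreaRect(w); print("board",len(p),q,cv2.boxPoints(q).tolist())
# lens region & pan
m=(r>140)&(abs(r-b)<45); p=blob(m,(360,470,90,215)); e=cv2.fitEllipse(cv2.convexHull(p)); print("pan",e,ray(c,[e[0]],.016))
```

```text
carton 14675 ((612.3272705078125, 308.0038757324219), (152.14344787597656, 109.45179748535156), 6.286509990692139) [[530.720458984375, 354.0708312988281], [542.7054443359375, 245.2771759033203], [693.93408203125, 261.9369201660156], [681.9490966796875, 370.7305908203125]]
[136. 110.] [248. 252.]
board 5152 ((682.9432373046875, 224.59146118164062), (72.3100357055664, 9.765207290649414), 6.410078525543213) [[646.4691162109375, 225.4070587158203], [647.559326171875, 215.70289611816406], [719.4173583984375, 223.77586364746094], [718.3271484375, 233.4800262451172]]
pan ((414.55975341796875, 156.6227264404297), (98.42119598388672, 107.86639404296875), 58.19449996948242) [[0.66078127 0.05064893 0.016     ]]
```

step_arm(
  targets=[
    [-1, 0, 0, -0.05, 0],
    [-1, 0, 0, -0.15, 0],
    [-1, 0, 0, -0.28, 0],
    [-1, 0, 0, -0.4, 0],
    [-1, 0, 0, -0.5, 0],
    [-1, 0, 0, -0.56, 0],
    [-1, 0, 0, -0.59, 0],
    [-1, 0, 0, -0.605, 0],
    [-1, 0, 0, -0.612, 0],
    [-1, 0, 0, -0.618, 0],
    [-1, 0, 0, -0.618, 0],
  ],
)

```text
time_s: 6.6
position: [0.6221, 0.2187, 0.148]
tcp_rot: [[0.994, 0.111, 0.002], [0.111, -0.994, 0.0], [0.002, -0.0, -1.0]]
force: [-0.6, 0.1, -2.4]
opening: 0.109
grasp_force: 30.0
```

step_arm(
  targets=[
    [-1, 0, 0, -0.004, 0],
    [-1, 0, 0, -0.008, 0],
    [-1, 0, 0, -0.01, 0],
    [-1, 0, 0, -0.01, 0],
  ],
)

```text
time_s: 7.0
position: [0.6221, 0.2187, 0.1461]
tcp_rot: [[0.994, 0.111, 0.002], [0.111, -0.994, 0.0], [0.002, -0.0, -1.0]]
force: [-2.1, -0.1, 6.3]
opening: 0.112
grasp_force: 30.0
```

Contact shows as an upward force, so the board's foot is on the bench. I'll release to a 30 mm opening and push it over within the fingers.

step_arm(
  targets=[
    [-0.31, 0, 0, 0, 0],
    [-0.31, 0, 0, 0, 0],
    [-0.31, 0, 0, 0, 0],
    [-0.31, 0, 0, 0, 0],
    [-0.31, -0.002, 0.015, 0, 0],
    [-0.31, -0.004, 0.033, 0, 0],
    [-0.31, -0.006, 0.051, 0, 0],
    [-0.31, -0.008, 0.069, 0, 0],
    [-0.31, -0.01, 0.087, 0, 0],
    [-0.31, -0.012, 0.105, 0, 0],
    [-0.31, -0.014, 0.123, 0, 0],
    [-0.31, -0.016, 0.141, 0, 0],
    [-0.31, -0.018, 0.159, 0, 0],
    [-0.31, -0.02, 0.175, 0, 0],
    [-0.31, -0.02, 0.183, 0, 0],
    [-0.31, -0.02, 0.183, 0, 0],
    [-0.31, -0.02, 0.183, 0, 0],
  ],
)

```text
time_s: 8.7
position: [0.6166, 0.2642, 0.1446]
tcp_rot: [[0.994, 0.111, 0.0], [0.111, -0.994, -0.0], [-0.0, 0.0, -1.0]]
force: [-0.7, -0.2, 0.0]
opening: 0.345
grasp_force: 0.0
```

Run:
```python
from rig import *; import pickle,cv2,numpy as np
d={n:capture(n) for n in("wrist","scene")}; pickle.dump(d,open("d3.pkl","wb"))
o=np.hstack([cv2.resize(d["scene"]["color"][180:360,180:420],(400,300)),cv2.resize(d["wrist"]["color"],(400,300))]); cv2.imwrite("pics/p3.png",o[...,::-1])
s=read_state(); print(s["position"],s["force"],s["opening"])
```

```text
[0.61663488 0.26408949 0.14455051] [0.29927615 0.99174811 0.09479281] 0.3502033123762372
```

View pics/p3.png

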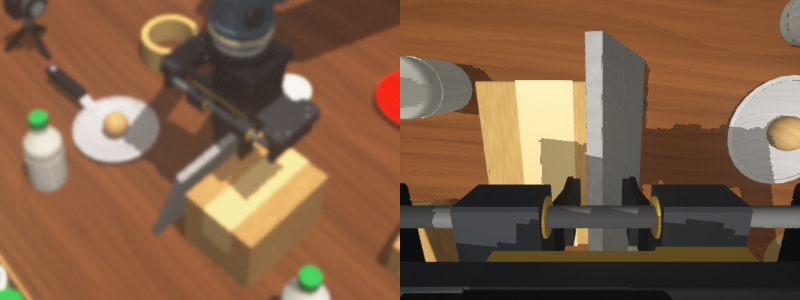

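The left half shows the board leaning on the carton's front, top edge at about (215,160). In the right half, the board lies between the fingers without touching either. I'll retreat straight up, then go to a viewpoint over the pan.

step_arm(
  targets=[
    [-0.31, 0, 0, 0.03, 0],
    [-0.31, 0, 0, 0.08, 0],
    [-0.31, 0, 0, 0.16, 0],
    [-0.31, 0, 0, 0.28, 0],
    [-0.31, 0, 0, 0.42, 0],
    [-0.31, 0, 0, 0.56, 0],
    [-0.31, 0, 0, 0.64, 0],
    [-0.31, -0.1, -0.15, 0.64, 0],
    [-0.31, -0.2, -0.32, 0.64, 0],
    [-0.31, -0.28, -0.5, 0.64, 0],
    [-0.31, -0.36, -0.68, 0.64, 0],
    [-0.31, -0.4, -0.85, 0.64, 0],
    [-0.31, -0.4, -1.0, 0.64, 0],
    [-0.31, -0.4, -1.0, 0.64, 0],
    [-0.31, -0.4, -1.0, 0.64, 0],
  ],
)

```text
time_s: 10.3
position: [0.5169, 0.0136, 0.3057]
tcp_rot: [[0.994, 0.108, 0.002], [0.108, -0.994, 0.0], [0.002, -0.0, -1.0]]
force: [-0.4, 0.1, -0.4]
opening: 0.347
grasp_force: 0.0
```

Run:
```python
from rig import *; import pickle,cv2,numpy as np
d={n:capture(n) for n in("wrist","scene","top")}; pickle.dump(d,open("d4.pkl","wb"))
w=d["wrist"]["color"]; s=d["scene"]["color"]
o=np.hstack([cv2.resize(w,(480,360)),cv2.resize(s[180:360,230:400],(320,360))]); cv2.imwrite("pics/p4.png",o[...,::-1])
s=read_state(); print(s["position"],s["force"],s["opening"])
```

```text
[0.51668936 0.01536843 0.30499888] [ 1.06013409 -0.70768964 -0.95346796] 0.3449822790176156
```

View pics/p4.png

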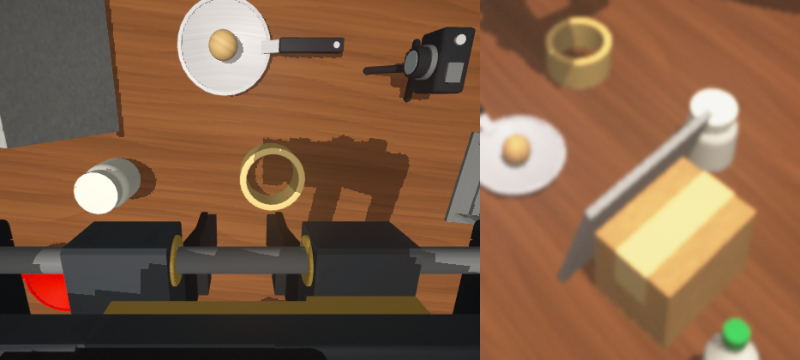

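In the wrist half, the pan is at (223,46), its handle runs from (279,45) to (343,45) and the lens front is near (408,62). The right half shows the board leaning alone on the carton. One enlarged view of the camera will help me fix the lens.

Run:
```python
from h import *; import pickle
d=pickle.load(open("d4.pkl","rb")); d0=pickle.load(open("d0.pkl","rb"))
w=d["wrist"]["color"][25:125,420:560]; t=d["top"]["color"][140:200,325:375]; 
o=np.hstack([cv2.resize(w,(560,400),interpolation=cv2.INTER_CUBIC),cv2.resize(t,(240,288),interpolation=cv2.INTER_CUBIC).repeat(1,0) if 0 else cv2.copyMakeBorder(cv2.resize(t,(240,288),interpolation=cv2.INTER_CUBIC),0,112,0,0,cv2.BORDER_CONSTANT)])
cv2.imwrite("pics/p5.png",o[...,::-1])
c=d["wrist"]; im=c["color"].astype(int); r,g,b=im[...,0],im[...,1],im[...,2]
m=(r>140)&(abs(r-b)<45); p=blob(m,(200,318,0,115)); p=p[p[:,0]<316]; hull=cv2.convexHull(p[p[:,0]<305]); e=cv2.fitEllipse(hull); print("pan",e,ray(c,[e[0]],.014))
pw=ray(c,p[p[:,0]<305],.016)[:,:2].astype(np.float32); cc,R=cv2.minEnclosingCircle(pw); print("pan circle",cc,R)
m=(r-b>45)&(r>130)&(g>80); m2=np.zeros_like(m); cv2.circle(m8:=np.zeros(m.shape,np.uint8),(261,53),26,1,-1); p=blob(m&(m8>0),(230,295,20,90)); cb,R=cv2.minEnclosingCircle(p); print("ball",cb,R,ray(c,[cb],.024))
m=(r<75)&(g<75)&(b<75); p=blob(m,(320,404,35,70)); q=cv2.minAreaRect(ray(c,p,.037)[:,:2].astype(np.float32)*1000); print("handle",len(p),q,cv2.boxPoints(q).tolist())
# board lean: top edge in top view
t=d["top"]; im=t["color"].astype(int); r,b=im[...,0],im[...,2]
m=(abs(r-b)<30)&(r>105); p=blob(m,(180,235,150,240)); q=cv2.minAreaRect(ray(t,p,.166)[:,:2].astype(np.float32)*1000); print("board top",len(p),q,cv2.boxPoints(q).tolist())
```

```text
pan ((260.9593200683594, 51.86381530761719), (108.54686737060547, 118.53611755371094), 174.1534881591797) [[0.66102733 0.05302765 0.014     ]]
pan circle (0.6578309535980225, 0.052506402134895325) 0.06520587205886841
ball (259.0, 51.93055725097656) 18.179889678955078 [[0.6591589  0.05458764 0.024     ]]
handle 1310 ((668.8443603515625, -64.22160339355469), (18.785043716430664, 84.93905639648438), 6.236365795135498) [[654.8939819335938, -23.02371597290039], [664.1209106445312, -107.46011352539062], [682.7947387695312, -105.41949462890625], [673.5678100585938, -20.98309326171875]]
board top 227 ((614.8600463867188, 268.1702575683594), (197.33815002441406, 10.527585983276367), 6.155375957489014) [[516.1954345703125, 262.82391357421875], [517.32421875, 252.35699462890625], [713.524658203125, 273.5166015625], [712.3958740234375, 283.9835205078125]]
```

View pics/p5.png

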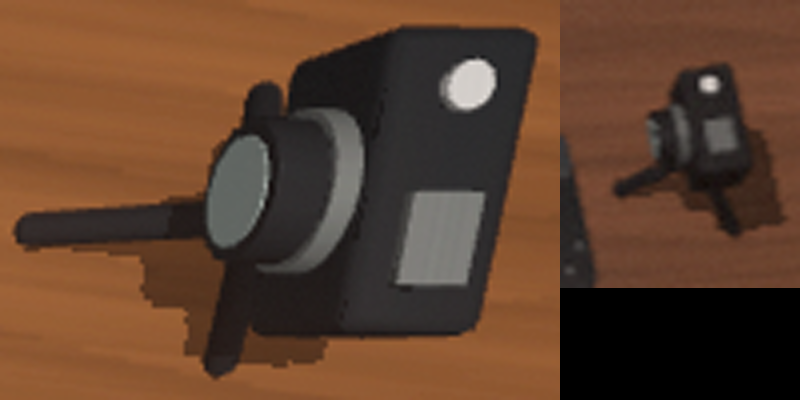

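The enlarged crop shows the lens glass centred at (240,190) in the wrist half and (655,130) in the top half. The camera body's top has corners (403,30), (535,35), (480,333) and (343,333).

Run:
```python
from h import *; import pickle
np.set_printoptions(precision=4,suppress=True)
d=pickle.load(open("d4.pkl","rb"))
w,t=d["wrist"],d["top"]; f=lambda x,y:(x/4+420,y/4+25)
a=f(240,190); print("lens",ray(w,[a],.105),ray(t,[(344.8,167.1)],.105),tri(w,a,t,(344.8,167.1)))
c=ray(w,[f(403,30),f(535,35),f(480,333),f(343,333)],.13); print(c)
for i,j in((3,0),(2,1)): v=c[i if 0 else j]-c[i]; print("cam x axis deg",np.degrees(np.arctan2(v[1],v[0])),np.linalg.norm(v))
L=tri(w,a,t,(344.8,167.1)); F=np.array([.6183,.2533]); v=F-L[:2]; print("aim yaw (x axis)",np.degrees(np.arctan2(-v[0],v[1])))
```

```text
lens [[ 0.6517 -0.1661  0.105 ]] [[ 0.6537 -0.1657  0.105 ]] [ 0.6519 -0.1648  0.1082]
[[ 0.6832 -0.1797  0.13  ]
 [ 0.6854 -0.2087  0.13  ]
 [ 0.6235 -0.2165  0.13  ]
 [ 0.62   -0.1849  0.13  ]]
cam x axis deg 4.736877463782899 0.0633994017577958
cam x axis deg 7.126403483554043 0.06240006620692
aim yaw (x axis) 4.596573128565392
```

step_arm(
  targets=[
    [0.15, 0.15, -0.08, 0, 0.045],
    [0.15, 0.3, -0.15, 0, 0.09],
    [0.15, 0.45, -0.22, 0, 0.135],
    [0.15, 0.55, -0.27, 0, 0.18],
    [0.15, 0.604, -0.294, 0, 0.225],
    [0.15, 0.604, -0.294, 0, 0.27],
    [0.15, 0.604, -0.294, -0.05, 0.315],
    [0.15, 0.604, -0.294, -0.15, 0.36],
    [0.15, 0.604, -0.294, -0.25, 0.405],
    [0.15, 0.604, -0.294, -0.35, 0.45],
    [0.15, 0.604, -0.294, -0.45, 0.5],
    [0.15, 0.604, -0.294, -0.55, 0.5],
    [0.15, 0.604, -0.294, -0.65, 0.5],
    [0.15, 0.604, -0.294, -0.74, 0.5],
    [0.15, 0.604, -0.294, -0.8, 0.5],
    [0.15, 0.604, -0.294, -0.8, 0.5],
  ],
)

```text
time_s: 12.05
position: [0.6661, -0.0575, 0.1019]
tcp_rot: [[-0.112, 0.994, -0.005], [0.994, 0.112, 0.001], [0.002, -0.005, -1.0]]
force: [-0.1, 0.1, -0.2]
opening: 0.573
grasp_force: 0.0
```

Run:
```python
from rig import *; from h import *; import pickle
c=capture("wrist"); t=capture("top"); pickle.dump((c,t),open("d5.pkl","wb"))
o=np.hstack([cv2.resize(c["color"],(400,300)),cv2.resize(t["color"][130:205,230:330],(400,300),interpolation=cv2.INTER_CUBIC)]); cv2.imwrite("pics/p6.png",o[...,::-1])
s=read_state(); print(s["time_s"],s["position"],s["tcp_rot"][:,1],s["joint_positions"])
im=c["color"].astype(int); r,g,b=im[...,0],im[...,1],im[...,2]
m=(r<80)&(g<80)&(b<80)
```

```text
12.15 [ 0.66809767 -0.05852911  0.10480725] [9.93753198e-01 1.11599331e-01 4.12921695e-04] [-1.45350365e+01  4.20846973e+01  8.07629039e+01  4.11567013e-03
  5.71283897e+01 -2.09447873e+01]
```

View pics/p6.png

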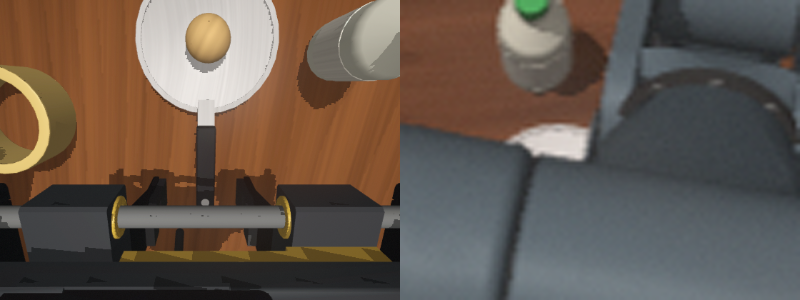

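The handle runs vertically in the wrist view, (206,130) to (205,200), between the open fingers, with the ball mid-pan at (208,38). I'll check the offset numerically.

Run:
```python
from h import *; import pickle
c,t=pickle.load(open("d5.pkl","rb")); im=c["color"].astype(int); s=im.sum(2)
for v in (190,205,220,235,240):
    u=np.nonzero(s[v,262:312]<160)[0]+262; a=ray(c,[[u.min()-.5,v],[u.max()+.5,v]],.037); print(v,u.min(),u.max(),np.round(a[:,:2],4).tolist())
m=(im[...,0]>140)&(abs(im[...,0]-im[...,2])<45); p=blob(m,(180,400,0,175)); cc,R=cv2.minEnclosingCircle(ray(c,p[p[:,1]<155],.016)[:,:2].astype(np.float32)); print(cc,R)
m=(im[...,0]-im[...,2]>50)&(im[...,0]>130); m8=np.zeros(m.shape,np.uint8); cv2.circle(m8,(292,53),48,1,-1); p=blob(m&(m8>0),(230,350,0,110)); cb,R=cv2.minEnclosingCircle(p); print("ball",cb,R,ray(c,[cb],.024))
```

```text
190 275 276 [[0.6578, -0.0309], [0.6591, -0.0307]]
205 275 301 [[0.6589, -0.041], [0.6767, -0.039]]
220 275 300 [[0.66, -0.0514], [0.6774, -0.0494]]
235 275 300 [[0.6611, -0.062], [0.6788, -0.06]]
240 275 300 [[0.6615, -0.0657], [0.6792, -0.0636]]
(0.6580770015716553, 0.05237733572721481) 0.06525149941444397
ball (291.0, 51.0) 33.24163818359375 [[0.6585154  0.05547591 0.024     ]]
```

step_arm(
  targets=[
    [0.15, 0.007, 0, -0.08, 0],
    [0.15, 0.007, 0, -0.16, 0],
    [0.15, 0.007, 0, -0.23, 0],
    [0.15, 0.007, 0, -0.28, 0],
    [0.15, 0.007, 0, -0.32, 0],
    [0.15, 0.007, 0, -0.342, 0],
    [0, 0.007, 0, -0.342, 0],
    [-0.2, 0.007, 0, -0.342, 0],
    [-0.35, 0.007, 0, -0.342, 0],
    [-0.42, 0.007, 0, -0.342, 0],
    [-0.48, 0.007, 0, -0.342, 0],
    [-0.52, 0.007, 0, -0.342, 0],
    [-0.55, 0.007, 0, -0.342, 0],
    [-0.58, 0.007, 0, -0.342, 0],
    [-0.61, 0.007, 0, -0.342, 0],
    [-0.65, 0.007, 0, -0.342, 0],
    [-0.8, 0.007, 0, -0.342, 0],
    [-1, 0.007, 0, -0.342, 0],
    [-1, 0.007, 0, -0.342, 0],
    [-1, 0.007, 0, -0.342, 0],
  ],
)

```text
time_s: 14.15
position: [0.6695, -0.0592, 0.0191]
tcp_rot: [[-0.11, 0.994, 0.0], [0.994, 0.11, -0.0], [-0.0, 0.0, -1.0]]
force: [0.8, 0.0, -0.6]
opening: 0.199
grasp_force: 30.0
```

step_arm(
  targets=[
    [-1, 0, 0, 0.001, 0],
    [-1, 0, 0, 0.004, 0],
    [-1, 0, 0, 0.011, 0],
    [-1, 0, 0, 0.025, 0],
    [-1, 0, 0, 0.043, 0],
    [-1, 0, 0, 0.068, 0],
    [-1, 0, 0, 0.096, 0],
    [-1, 0, 0, 0.128, 0],
    [-1, 0, 0, 0.162, 0],
    [-1, 0, 0, 0.196, 0],
    [-1, 0, 0, 0.228, 0],
    [-1, 0, 0, 0.256, 0],
    [-1, 0, 0, 0.281, 0],
    [-1, 0, 0, 0.299, 0],
    [-1, 0, 0, 0.313, 0],
    [-1, 0, 0, 0.32, 0],
    [-1, 0, 0, 0.324, 0],
    [-1, 0, 0, 0.324, 0],
    [-1, 0, 0, 0.324, 0],
    [-1, 0, 0, 0.324, 0],
  ],
)

```text
time_s: 16.15
position: [0.6692, -0.0592, 0.0998]
tcp_rot: [[-0.111, 0.994, -0.001], [0.994, 0.111, 0.0], [0.0, -0.001, -1.0]]
force: [-0.1, 0.8, -2.1]
opening: 0.205
grasp_force: 30.0
```

```bash
cat > look.py <<'E'
from rig import *; from h import *; import pickle,sys
np.set_printoptions(precision=4,suppress=True)
c=capture("wrist"); s=read_state(); z=s["position"][2]-.019
im=c["color"].astype(int)
m=(im[...,0]>140)&(abs(im[...,0]-im[...,2])<45); p=blob(m,(180,400,0,175)); cc,R=cv2.minEnclosingCircle(ray(c,p[p[:,1]<155],.016+z)[:,:2].astype(np.float32))
m=(im[...,0]-im[...,2]>50)&(im[...,0]>130); m8=np.zeros(m.shape,np.uint8); cv2.circle(m8,(292,53),70,1,-1); p=blob(m&(m8>0),(220,362,0,125)); cb,Rb=cv2.minEnclosingCircle(p)
b=ray(c,[cb],.024+z)[0]; print("t",s["time_s"],"tcp",s["position"],"y",s["tcp_rot"][:,1],"F",s["force"],"M",s["moment"],"grip",s["grasp_force"])
print("pan",cc,R,"ball px",cb,Rb,"w",b,"off mm",(b[:2]-cc)*1000)
L=np.array([.6525,-.166,.105]);a=np.radians(5);X=np.array([np.cos(a),np.sin(a)]);Y=np.array([-np.sin(a),np.cos(a)]);v=b-L
print("ball in lens",v[:2]@X,v[:2]@Y,v[2]); v=s["position"]-L; print("tcp in lens",v[:2]@X,v[:2]@Y,v[2])
cv2.imwrite(f"pics/look{s['time_s']:.2f}.png",c["color"][...,::-1])
E
python3 look.py
```

```text
t 16.2 tcp [ 0.6692 -0.0592  0.0998] y [ 0.9939  0.1107 -0.0005] F [-0.1499 -0.0429 -1.1463] M [-0.1694 -0.1332 -0.0228] grip 29.96017573401332
pan (0.6606006622314453, 0.03256126493215561) 0.053704727441072464 ball px (285.6438293457031, 8.017123222351074) 50.00314712524414 w [0.6577 0.0551 0.1048] off mm [-2.8585 22.5633]
ball in lens 0.02449444618111303 0.21982620387116047 -0.0002114511471666275
tcp in lens 0.025935000876256768 0.10498604861090727 -0.005211451147166632
```

```bash
cat > look2.py <<'E'
from rig import *; from h import *
np.set_printoptions(precision=4,suppress=True)
c=capture("scene"); s=read_state(); z=s["position"][2]-.019; R=s["tcp_rot"]
h=R[:,0]; p0=s["position"]+.1125*h; p0[2]=z; print("t",s["time_s"],"pan expected",p0,"tilt tool",R[:,2],"grip",s["grasp_force"])
u=proj(c,[p0+[0,0,.024]])[0].astype(int); print("expected ball px",u)
im=c["color"].astype(int); r,b=im[...,0],im[...,2]
m=(r>120)&(abs(r-b)<45); W=45; roi=(u[0]-W,u[0]+W,u[1]-W,u[1]+W)
m2=((r-b>45)&(r>130)); q=blob(m2,(u[0]-16,u[0]+16,u[1]-16,u[1]+16)); cb,Rb=cv2.minEnclosingCircle(q); B=ray(c,[cb],z+.024)[0]; print("ball px",cb,Rb,B)
p=blob(m,roi); hull=cv2.convexHull(ray(c,p,z+.016)[:,:2].astype(np.float32)); cc,Rp=cv2.minEnclosingCircle(hull); print("pan",cc,Rp,"ball-pan",B[:2]-cc)
L=np.array([.6525,-.166,.105]);a=np.radians(5);X=np.array([np.cos(a),np.sin(a)]);Y=np.array([-np.sin(a),np.cos(a)]);v=B-L
print("ball in lens",v[:2]@X,v[:2]@Y)
x0,y0=max(u[0]-80,0),max(u[1]-60,0); cv2.imwrite(f"pics/s{s['time_s']:.2f}.png",cv2.resize(c["color"][y0:y0+120,x0:x0+160,::-1],(640,480)))
E
python3 look2.py
```

```text
t 16.25 pan expected [0.6568 0.0526 0.0808] tilt tool [-0.0003  0.0001 -1.    ] grip 29.960213005542755
expected ball px [247 230]
ball px (247.5, 231.5) 7.905794143676758 [0.6585 0.055  0.1048]
pan (0.6598894000053406, 0.04405359923839569) 0.07893994450569153 ball-pan [-0.0014  0.011 ]
ball in lens 0.025208157645817384 0.21966957561839165
```

Run:
```python
import numpy as np
N=56;s=np.clip(np.arange(0,61)/N,0,1);s=10*s**3-15*s**4+6*s**5
C0=np.array([.6568,.0526]);C1=np.array([.634,.043]);ph=np.radians(96.36+(5-96.36)*s)
P=C0+(C1-C0)*s[:,None]-.1125*np.c_[np.cos(ph),np.sin(ph)]; T=np.degrees(ph)/180
ref=np.r_[P[0],T[0]]
for k in range(3):
    rows=[]
    for i in range(20*k+1,20*k+21):
        d=np.array([(P[i,0]-ref[0])/.25,(P[i,1]-ref[1])/.25,T[i]-ref[2]]).round(3); rows.append([-1,float(d[0]),float(d[1]),0,float(d[2])])
    print(rows); ref=ref+[d[0]*.25,d[1]*.25,d[2]]
```

```text
[[-1, -0.0, -0.0, 0, -0.0], [-1, -0.0, -0.0, 0, -0.0], [-1, -0.001, -0.0, 0, -0.001], [-1, -0.003, -0.0, 0, -0.002], [-1, -0.005, -0.001, 0, -0.003], [-1, -0.008, -0.001, 0, -0.005], [-1, -0.013, -0.002, 0, -0.008], [-1, -0.019, -0.002, 0, -0.012], [-1, -0.026, -0.003, 0, -0.016], [-1, -0.035, -0.004, 0, -0.022], [-1, -0.045, -0.005, 0, -0.028], [-1, -0.056, -0.005, 0, -0.035], [-1, -0.069, -0.006, 0, -0.043], [-1, -0.084, -0.006, 0, -0.053], [-1, -0.1, -0.006, 0, -0.063], [-1, -0.117, -0.005, 0, -0.073], [-1, -0.135, -0.004, 0, -0.085], [-1, -0.155, -0.002, 0, -0.098], [-1, -0.176, 0.001, 0, -0.111], [-1, -0.197, 0.006, 0, -0.125]]
[[-1, -0.023, 0.005, 0, -0.015], [-1, -0.046, 0.011, 0, -0.03], [-1, -0.069, 0.018, 0, -0.046], [-1, -0.092, 0.027, 0, -0.062], [-1, -0.116, 0.037, 0, -0.078], [-1, -0.139, 0.048, 0, -0.095], [-1, -0.162, 0.06, 0, -0.112], [-1, -0.184, 0.074, 0, -0.129], [-1, -0.205, 0.088, 0, -0.146], [-1, -0.225, 0.104, 0, -0.163], [-1, -0.244, 0.12, 0, -0.179], [-1, -0.262, 0.136, 0, -0.196], [-1, -0.279, 0.153, 0, -0.212], [-1, -0.294, 0.17, 0, -0.228], [-1, -0.308, 0.187, 0, -0.243], [-1, -0.321, 0.204, 0, -0.258], [-1, -0.332, 0.221, 0, -0.272], [-1, -0.342, 0.237, 0, -0.285], [-1, -0.351, 0.253, 0, -0.297], [-1, -0.358, 0.268, 0, -0.309]]
[[-1, -0.007, 0.014, 0, -0.011], [-1, -0.012, 0.026, 0, -0.021], [-1, -0.017, 0.038, 0, -0.03], [-1, -0.021, 0.049, 0, -0.038], [-1, -0.024, 0.058, 0, -0.046], [-1, -0.027, 0.067, 0, -0.052], [-1, -0.029, 0.074, 0, -0.057], [-1, -0.03, 0.08, 0, -0.062], [-1, -0.032, 0.085, 0, -0.065], [-1, -0.033, 0.089, 0, -0.068], [-1, -0.033, 0.091, 0, -0.07], [-1, -0.034, 0.093, 0, -0.072], [-1, -0.034, 0.095, 0, -0.073], [-1, -0.034, 0.095, 0, -0.073], [-1, -0.034, 0.096, 0, -0.074], [-1, -0.034, 0.096, 0, -0.074], [-1, -0.034, 0.096, 0, -0.074], [-1, -0.034, 0.096, 0, -0.074], [-1, -0.034, 0.096, 0, -0.074], [-1, -0.034, 0.096, 0, -0.074]]
```

step_arm(
  targets=[
    [-1, 0, 0, 0, 0],
    [-1, -0.001, 0, 0, -0.001],
    [-1, -0.003, 0, 0, -0.002],
    [-1, -0.005, -0.001, 0, -0.003],
    [-1, -0.008, -0.001, 0, -0.005],
    [-1, -0.013, -0.002, 0, -0.008],
    [-1, -0.019, -0.002, 0, -0.012],
    [-1, -0.026, -0.003, 0, -0.016],
    [-1, -0.035, -0.004, 0, -0.022],
    [-1, -0.045, -0.005, 0, -0.028],
    [-1, -0.056, -0.005, 0, -0.035],
    [-1, -0.069, -0.006, 0, -0.043],
    [-1, -0.084, -0.006, 0, -0.053],
    [-1, -0.1, -0.006, 0, -0.063],
    [-1, -0.117, -0.005, 0, -0.073],
    [-1, -0.135, -0.004, 0, -0.085],
    [-1, -0.155, -0.002, 0, -0.098],
    [-1, -0.176, 0.001, 0, -0.111],
    [-1, -0.197, 0.006, 0, -0.125],
  ],
)

```text
time_s: 18.15
position: [0.6196, -0.0577, 0.1001]
tcp_rot: [[0.281, 0.96, -0.0], [0.96, -0.281, 0.0], [-0.0, -0.0, -1.0]]
force: [0.3, 0.7, -1.3]
opening: 0.201
grasp_force: 30.0
```

step_arm(
  targets=[
    [-1, -0.023, 0.005, 0, -0.015],
    [-1, -0.046, 0.011, 0, -0.03],
    [-1, -0.069, 0.018, 0, -0.046],
    [-1, -0.092, 0.027, 0, -0.062],
    [-1, -0.116, 0.037, 0, -0.078],
    [-1, -0.139, 0.048, 0, -0.095],
    [-1, -0.162, 0.06, 0, -0.112],
    [-1, -0.184, 0.074, 0, -0.129],
    [-1, -0.205, 0.088, 0, -0.146],
    [-1, -0.225, 0.104, 0, -0.163],
    [-1, -0.244, 0.12, 0, -0.179],
    [-1, -0.262, 0.136, 0, -0.196],
    [-1, -0.279, 0.153, 0, -0.212],
    [-1, -0.294, 0.17, 0, -0.228],
    [-1, -0.308, 0.187, 0, -0.243],
    [-1, -0.321, 0.204, 0, -0.258],
    [-1, -0.332, 0.221, 0, -0.272],
    [-1, -0.342, 0.237, 0, -0.285],
    [-1, -0.351, 0.253, 0, -0.297],
    [-1, -0.358, 0.268, 0, -0.309],
  ],
)

```text
time_s: 20.15
position: [0.5301, 0.0096, 0.1002]
tcp_rot: [[0.951, 0.31, -0.0], [0.31, -0.951, 0.0], [-0.0, -0.0, -1.0]]
force: [-0.5, 0.2, -1.6]
opening: 0.207
grasp_force: 30.0
```

step_arm(
  targets=[
    [-1, -0.007, 0.014, 0, -0.011],
    [-1, -0.012, 0.026, 0, -0.021],
    [-1, -0.017, 0.038, 0, -0.03],
    [-1, -0.021, 0.049, 0, -0.038],
    [-1, -0.024, 0.058, 0, -0.046],
    [-1, -0.027, 0.067, 0, -0.052],
    [-1, -0.029, 0.074, 0, -0.057],
    [-1, -0.03, 0.08, 0, -0.062],
    [-1, -0.032, 0.085, 0, -0.065],
    [-1, -0.033, 0.089, 0, -0.068],
    [-1, -0.033, 0.091, 0, -0.07],
    [-1, -0.034, 0.093, 0, -0.072],
    [-1, -0.034, 0.095, 0, -0.073],
    [-1, -0.034, 0.095, 0, -0.073],
    [-1, -0.034, 0.096, 0, -0.074],
    [-1, -0.034, 0.096, 0, -0.074],
    [-1, -0.034, 0.096, 0, -0.074],
    [-1, -0.034, 0.096, 0, -0.074],
    [-1, -0.034, 0.096, 0, -0.074],
    [-1, -0.034, 0.096, 0, -0.074],
  ],
)

```text
time_s: 22.15
position: [0.5221, 0.0333, 0.1]
tcp_rot: [[0.996, 0.086, -0.0], [0.086, -0.996, 0.0], [-0.0, -0.0, -1.0]]
force: [-1.7, -0.2, -1.6]
opening: 0.2
grasp_force: 30.0
```

```bash
python3 look2.py; ls pics
```

```text
t 22.2 pan expected [0.6342 0.043  0.081 ] tilt tool [-0.  0. -1.] grip 29.960288358852267
expected ball px [252 224]
ball px (251.6052703857422, 224.1842041015625) 7.7106804847717285 [0.6365 0.0409 0.105 ]
pan (0.6270241141319275, 0.04168422520160675) 0.07777397334575653 ball-pan [ 0.0095 -0.0007]
ball in lens 0.0021333215496745148 0.2075490010587536
look16.20.png
mid.png
p2.png
p3.png
p4.png
p5.png
p6.png
rack.png
s16.25.png
s22.20.png
scene0.png
top0.png
w1.png
```

step_arm(
  targets=[
    [-1, 0, 0, 0, 0],
    [-1, 0, 0, 0, 0],
    [-1, 0, 0, 0, 0],
    [-1, 0, 0, 0, 0],
    [-1, 0, 0, 0, 0],
    [-1, 0, 0, 0, 0],
    [-1, 0, 0, 0, 0],
    [-1, 0, 0, 0, 0],
    [-1, 0, 0, 0, 0],
    [-1, 0, 0, 0, 0],
  ],
)

```text
time_s: 23.2
position: [0.5221, 0.0333, 0.1]
tcp_rot: [[0.996, 0.086, -0.0], [0.086, -0.996, 0.0], [-0.0, -0.0, -1.0]]
force: [0.2, -0.5, -1.6]
opening: 0.2
grasp_force: 30.0
```

```bash
python3 look2.py
python3 - <<'E'
from rig import *; from h import *; import pickle
a=pickle.load(open("d4.pkl","rb"))["scene"]["color"].astype(int); b=capture("scene")["color"].astype(int)
d=np.abs(a-b).sum(2)>60; print("changed px over carton/board region:",d[255:345,290:375].sum(), "of",90*85)
E
```

```text
t 23.25 pan expected [0.6342 0.043  0.081 ] tilt tool [-0.  0. -1.] grip 29.960122788324952
expected ball px [252 224]
ball px (251.6052703857422, 224.1842041015625) 7.7106804847717285 [0.6365 0.0409 0.105 ]
pan (0.6270162463188171, 0.041671887040138245) 0.07777539640665054 ball-pan [ 0.0095 -0.0007]
ball in lens 0.0021244708985689205 0.20753733551573475
changed px over carton/board region: 0 of 7650
```

The ball and pan are steady and the board is unchanged, so I'm handing in.

```bash
python3 -c "
from rig import *
print(hand_in())"
```

```text
the job is handed in; nothing more can be done
None
```

The job is handed in at about 23 s of the 67 s allowed, with no verdict returned. By my measurements the board leans about 17° on the carton, let go. The pan is held level with its handle robot-side, and the ball is about 2 mm off the lens axis at lens height, 0.21 m from the lens.

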